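# Hang the infuser basket to drain

## Robot

A 7-joint arm with a two-finger parallel gripper is mounted at the origin on a cart in front of the work surface, level with it; the furniture and walls round the work are solid. World frame = base frame: x ahead of the robot, y to its left, z up, the work surface at z = 0. Lengths are in m, angles in rad, forces in N, time in s.
With the tool pointing down it reaches from about 0.4 to 0.925 m from the base axis. Payload 5.6 kg.
Tool frame: the origin (TCP) lies on the centre line of the jaws, within the pads' length; the fingertips stand 17 mm ahead of it and the grasp point (between the pads) lies 2 mm behind it (tcp_to_tips is the distance from the TCP to the fingertips, in m); z points along the fingers, y is the line along which they close (so a half turn about z gives the same grasp; the last joint's range is limited). The gripper opens to 85 mm and grips with 20 to 120 N. Pads are 22 mm wide; open, the fingers measure 114 mm over their backs; the gripper's body (76 mm by 85 mm) begins 54 mm behind the grasp point. The pads swing forward as they close: fully open they stand 13 mm farther back than shut.
Start: joints at [-1.151, 0.468, -0.012, 1.603, 0.006, 1.071, -0.056], TCP at [0.29, 0.582, 0.228] pointing down, gripper open.
Joint ranges: [-2.53, 2.53], [-0.31, 2.02], [-1.57, 1.55], [0.28, 2.44], [-1.29, 4.43], [0.15, 1.84], [-2.92, 2.92]. Speed limits (rad/s): [2.57, 2.57, 3.14, 3.14, 3.14, 3.14, 3.14].

## Interface

Orientations are given as a 3x3 rotation matrix whose columns are the frame's x, y, z axes.
In Python, from plant import * gives the robot as it stands.
- The arm moves only by the tool jog_arm, never from a script. Its arguments are lists of equal length, an entry for each row: "linear": the shift along the tool's x, y, z in units of 30 mm (1.0 is 30 mm), a list of three; "rot": the turn, a rotation vector about the tool's x, y, z in units of 5 degrees (1.0 is 5 degrees), a list of three; "gripper": the finger opening in mm, from 0 to 85.4. A call has 1 to 8 rows; each row is the pose to reach, as a shift and turn from the pose commanded when the call began, along the tool's axes at that moment; what a row does not reach only later rows make up. A row lasts 1/12 s, in which the tool goes at most 41.7 mm and 7.16 degrees, less where a joint would pass 70% of its speed; a pose out of reach is approached as far as the arm can. A call with a gripper value outside its range is refused whole. The fingers move at their own pace and stop on an object; "newtons" is the grip in N (left out, the last holds). Time passes only in rows, so rows that repeat a pose let the fingers close. It gives the time, the measured TCP pose, the force, the opening and the grip force at its end, in the units of the state.
- get_state(): the state, without advancing time (a new reading comes with each control period).
- capture(name): name is "scene" or "top"; returns a dict with "frame" (384x512x3 uint8, red, green, blue), "fov_y" (degrees; the focal length in pixels is half the picture's height over the tangent of half this angle, whatever the lens; pixels are square), "cx", "cy" (the principal point, pixels), "dist" ([k1, k2, p1, p2, k3] as OpenCV has them; the pictures are not rectified), "R" (3x3) and "t" (3): a world point X has camera coordinates R X + t. Camera axes: x right, y down, z forward; pixel columns grow to the right and rows downward; lengths in m; the calibration is good to about 2 mm. A picture is of the moment at which its call begins. There is no depth.
- close_job(): hands the job in; it is judged then, once.
The state is a dict: "time_s": time; "q": joint angles; "joint_vel": joint speeds; "effort": joint torques, N m; "tool_pos": TCP position; "ee_rot": TCP orientation; "force": force on the tool from outside, world axes, zero at the start; "ft_torque": the same for the moment, N m; "grip_width": finger opening in m; "gripper_force": force on a finger pad.
Only numpy, scipy, OpenCV 4.12 (cv2) and the standard library are available. Lean on these libraries where they do the work, as an engineer would, in place of code of your own. Each camera call takes 0.05 s, during which the arm holds its last target. There are 200 camera calls.

## Task

The draining stand's swivel hook is pointing the wrong way: while the infuser basket still stands on the worktop, turn the hook round until it points straight out over the middle of the stand's drip dish. Then pick the basket up and hang it by its arched handle in the hook's seat, so that it hangs freely upright over the dish. Keep the basket upright throughout and leave the jar, pot, cup, tin and garlic where they are.

Things in the scene. Friction and masses are not known exactly. Their poses are not given: they have to be found in the camera images.
- stand: Draining stand, fixed: wooden foot 170 x 100 x 10 mm, upright steel post 16 mm thick, round steel drip dish (84 mm across, rim 24 mm above the worktop) on the foot. Origin on the worktop under the post's axis; the dish lies on the stand's -x side (centre 70 mm from the axis), the foot reaches from x = -130 to +40 mm, z up.
- dish (a point): Centre of the drip dish's inner floor, 13 mm above the worktop, 70 mm from the post's axis.
- turret (a joint): Angle (rad) of the swivel hook about the post, counter-clockwise from above. At 0, and again at 6.28, it points to the stand's -x, over the dish; at 3.14 away from it. Stops at -1.0 and 7.3. Light friction (0.03 N m, half a newton at 60 mm from the axis); stays where it is left. Its collar, 24 mm thick, reaches from 108 to 139 mm above the worktop.
- hook_seat (a point): Lowest place of the hook, on the upper side of its bar, 70 mm from the post's axis and 123.5 mm above the worktop: here the basket's handle shall rest. The hook is one 7 mm round steel bar: level from the collar to 50 mm from the axis (bar's centre 126 mm above the worktop), dipping to the seat, then rising to its tip.
- hook_tip (a point): Centre of the hook's rounded free end, 92 mm from the post's axis, 138 mm above the worktop (top of the end 141.5 mm, that is 18 mm above the seat).
- basket: Loose steel infuser basket, about 0.12 kg: round cup 52 mm across, 40 mm high, with a rigid arched handle of 5 mm wire and a knob on top. Origin at the centre of its underside, z up. The arch lies in its y-z plane (legs at y = +-26.5 mm), so the hook passes through along its x, from either side. The opening is 49 mm high; 48 mm wide up to z = 66 mm, then narrows to a blunt peak.
- basket_arch (a point): Underside of the arch at its peak, 89.5 mm above the basket's underside: this rests on the hook's seat when hung.
- basket_knob (a point): Centre of the upright round wooden knob, 20 mm across and 26 mm tall (101 to 127 mm above the basket's underside), easily gripped from above. Below it is a thin stem 6 mm thick, then the arch.
- mustard: Bystander: glass jar with a metal lid, 64 mm across, 90 mm high; origin at the centre of its underside. It and the basket may change places, left or right of the stand.
- yoghurt: Bystander: round yoghurt pot, 72 mm across, 71 mm high; origin at the centre of its underside.
- cup: Bystander: small cup with handle, 64 x 89 x 48 mm; origin at the centre of its underside.
- garlic_bulb: Bystander: garlic bulb, about 50 mm; origin at the centre of its underside.
- tin: Bystander: small food tin, 57 mm across, 72 mm high; origin at the centre of its underside.
Not all that is in view belongs to the job. Leave any red look-alike of the basket alone.

How it is judged:
On the way, in this order (a step that is already met when the one before it is completed fails the run):
1. the hook points out over the dish (tip within 20 mm of the dish's centre line) while the basket still stands on the worktop (x of hook_tip in the frame of stand below -0.06 m and y of hook_tip in the frame of stand between -0.02 and 0.02 m and height (world z) of basket below 0.008 m), for 0.2 s.
2. the basket is lifted in the fingers (height (world z) of basket above 0.03 m and contact force between the fingers and basket above 0.5 N), for 0.2 s.
3. the basket hangs by its arch in the hook's seat (x of hook_tip in the frame of stand below -0.06 m and y of hook_tip in the frame of stand between -0.02 and 0.02 m and distance between basket_arch and hook_seat below 0.014 m and contact force between basket and stand above 0.3 N), for 0.2 s.
At the end, for the whole second after the job is handed in: The basket hangs at rest and upright (within 14 degrees), its arch within 14 mm of the hook's seat and its centre within 24 mm of the dish's; the hook's tip is within 20 mm of the dish's centre line, and no bystander was shifted by more than 30 mm (all of step 3 and angle between basket's own z axis and vertical below 0.25 rad and horizontal distance between basket and dish below 0.024 m and linear speed of basket below 0.05 m/s); the robot touches nothing.
It fails at once if the basket is tipped by more than 40 degrees (angle between basket's own z axis and vertical above 0.7 rad).
It fails at once if a bystander (jar, pot, cup, garlic or tin) is shifted by more than 30 mm (distance of any of mustard, yoghurt, cup, garlic_bulb, tin from where it was at the start of the episode above 0.03 m).
It also fails if it takes over 62 s, if anything falls off the work surface, if the arm or the gripper's body presses on something with over 40 N, if the wrist force passes 120 N, or if a joint passes its speed limit or range.

## Working session

There is one attempt and no reset: what is moved stays moved. The work goes in short steps, Python scripts to look and compute and a tool call to move; the robot and the scene stay as the last step left them, time stands still between calls to the robot, and variables do not carry over. Pictures are saved under pics/ and viewed, at most 10 in all, crops included, and the job is handed in when it is done.

Besides the shell and the picture viewer there is one more tool, called after "Request:" in YAML: its name, and indented under it one key for each argument. jog_arm: Moves the arm, as the interface text tells. Its arguments: {"type":"object","properties":{"linear":{"type":"array","items":{"type":"array","items":{"type":"number"}}},"rot":{"type":"array","items":{"type":"array","items":{"type":"number"}}},"gripper":{"type":"array","items":{"type":"number"}},"newtons":{"type":"number"}},"required":["linear","rot","gripper"]}

```bash
mkdir -p pics; cat > h.py <<'E'
from plant import *
import numpy as np, cv2, pickle
def cam(n):
    c=capture(n); return c
def K(c):
    f=c["frame"].shape[0]/2/np.tan(np.radians(c["fov_y"])/2)
    return np.array([[f,0,c["cx"]],[0,f,c["cy"]],[0,0,1.]])
def ray(c,uv):
    p=cv2.undistortPoints(np.array([[uv]],float),K(c),np.array(c["dist"],float))[0,0]
    R=np.array(c["R"]);t=np.array(c["t"])
    return -R.T@t, R.T@np.array([p[0],p[1],1.])
def atz(c,uv,z):
    o,d=ray(c,uv); return o+d*(z-o[2])/d[2]
def proj(c,X):
    return cv2.projectPoints(np.atleast_2d(np.array(X,float)),cv2.Rodrigues(np.array(c["R"],float))[0],np.array(c["t"],float),K(c),np.array(c["dist"],float))[0][:,0]
def tri(c1,u1,c2,u2):
    o1,d1=ray(c1,u1);o2,d2=ray(c2,u2)
    A=np.stack([d1,-d2],1);s=np.linalg.lstsq(A,o2-o1,rcond=None)[0]
    a=o1+d1*s[0];b=o2+d2*s[1];return (a+b)/2,np.linalg.norm(a-b)
E
python3 - <<'E'
from h import *
for n in("scene","top"):
    c=cam(n);pickle.dump(c,open(n+".pkl","wb"))
    cv2.imwrite(f"pics/{n}0.png",cv2.resize(c["frame"][:,:,::-1],(800,600),interpolation=cv2.INTER_CUBIC))
    print(n,-np.array(c["R"]).T@c["t"],c["fov_y"],c["dist"])
s=get_state();print(s["tool_pos"],s["ee_rot"],s["time_s"],s["force"])
E
```

```text
scene [ 0.01862793 -0.61539921  1.0385897 ] 44.19148883549387 [-0.18271222  0.          0.          0.          0.        ]
top [0.43939572 0.05416134 1.42921192] 44.64943526893259 [-0.04172669  0.          0.          0.          0.        ]
[0.29004202 0.58114436 0.22702361] [[-8.94773516e-01  4.46519901e-01 -5.76147724e-04]
 [ 4.46520246e-01  8.94772270e-01 -1.50158528e-03]
 [-1.54966706e-04 -1.60084037e-03 -9.99998707e-01]] 0.1 [-0.14555884  0.39245799 -0.33292576]
```

View pics/scene0.png

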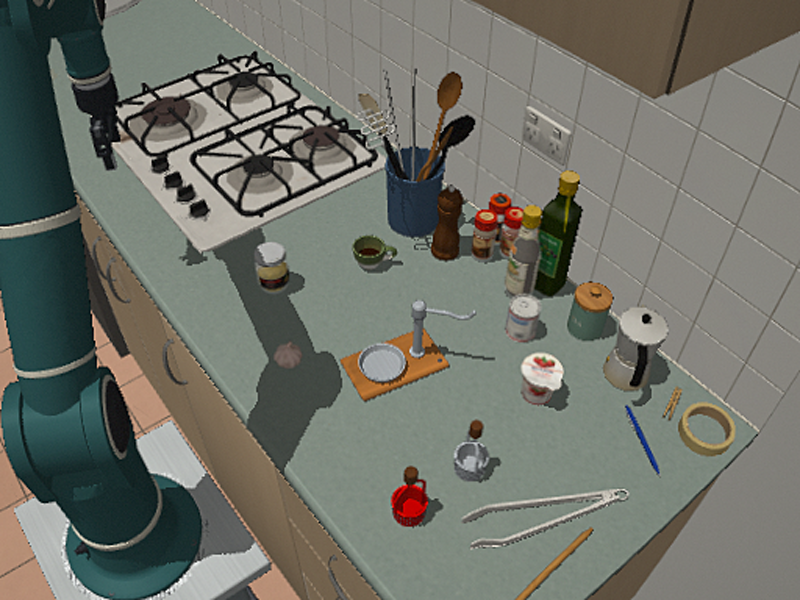

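View pics/top0.png

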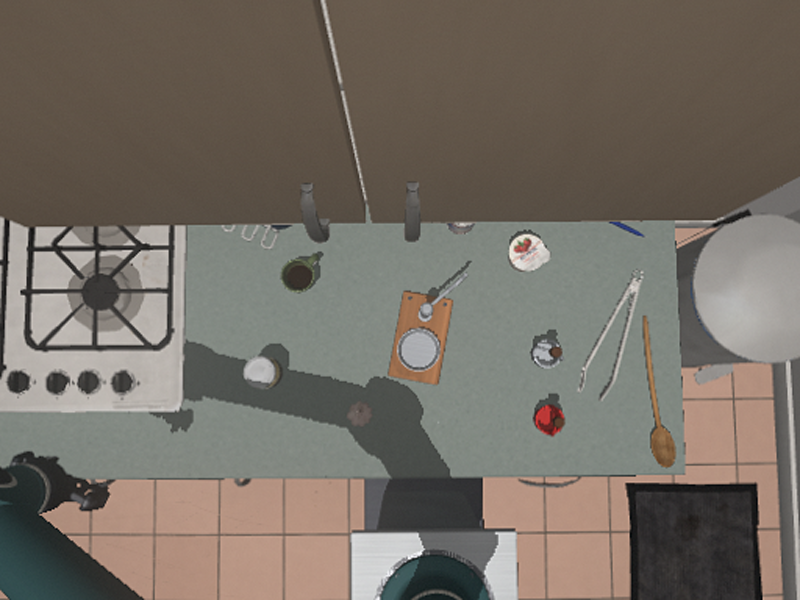

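The steel basket is at scene (472,457) / top (547,350). The red look-alike is at scene (410,500) / top (549,418), so the steel one is the one meant. The hook points up and right, away from the dish. I'll confirm in one enlarged crop.

```bash
python3 - <<'E'
from h import *
s=pickle.load(open("scene.pkl","rb"))["frame"];t=pickle.load(open("top.pkl","rb"))["frame"]
r=lambda im,x,y,w,h,k:cv2.resize(im[y:y+h,x:x+w,::-1],None,fx=k,fy=k,interpolation=cv2.INTER_CUBIC)
# scene stand 215..315,180..260 ; basket 240..340? ; x4
a=np.hstack([r(s,212,185,100,75,4),r(s,240,262,100,75,4)])
b=np.hstack([r(t,240,160,100,75,4),r(t,310,205,100,75,4)])
cv2.imwrite("pics/crop.png",np.vstack([a,b]))
E
```

```text
(no output)
```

View pics/crop.png

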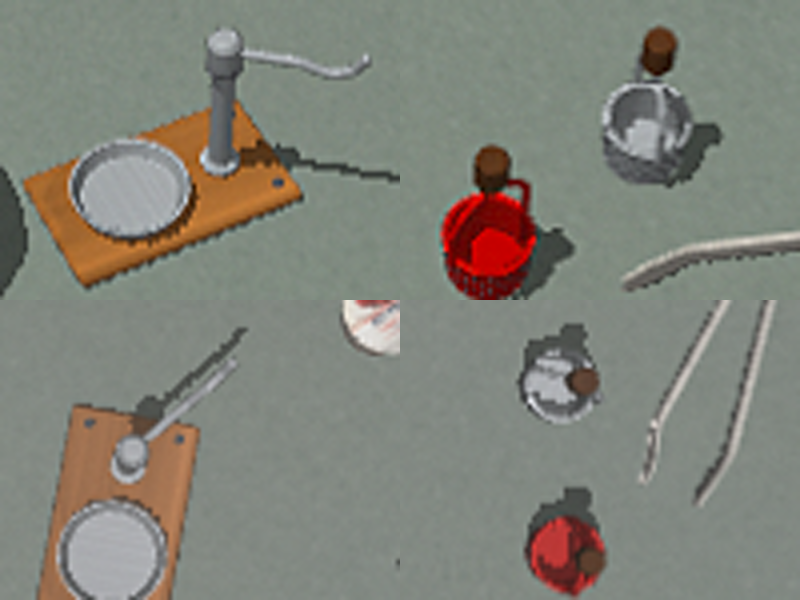

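Confirmed: the plain steel basket with the brown knob is the target, top right panel. Now triangulating, with a model overlay to get the arch's direction.

```bash
python3 - <<'E'
from h import *
s=pickle.load(open("scene.pkl","rb"));t=pickle.load(open("top.pkl","rb"))
P=lambda x,y,ox,oy:(x/4+ox-.375,y/4+oy-.375)
def T(n,a,b):
    X,e=tri(s,a,t,b);print(n,X.round(4),"gap",round(e,4));return X
d=T("dish rim .024",P(131,188,212,185),P(112,252,240,160))
h=T("tip .138",P(366,60,212,185),P(233,64,240,160))
k=T("knob top~.12",P(660,42,-400/4+240,262),P(584,81,-100+310,205))
r=T("cup rim .04",P(646,118,140,262),P(559,87,210,205))
print("dish z",atz(s,P(131,188,212,185),.024),atz(t,P(112,252,240,160),.024))
print("tip z",atz(s,P(366,60,212,185),.138),atz(t,P(233,64,240,160),.138))
print("rim z",atz(s,P(646,118,140,262),.04),atz(t,P(559,87,210,205),.04))
print("post base ring z.012",atz(s,P(219,160,212,185),.012),atz(t,P(127,168,240,160),.012))
# foot corners z=.01: top crop
for n,p in dict(TL=(74,106),TR=(199,128)).items(): print(n,atz(t,P(*p,240,160),.01))
for n,p in dict(L=(25,184),B=(88,286),Rr=(302,197),T=(237,102)).items(): print(n,atz(s,P(*p,212,185),.01))
for n,p in dict(mus=(262,372),yog=(528,252),tin=(460,228),cup=(300,273),gar=(360,413),red=(549,418)).items(): print(n,atz(t,(p[0]*.64,p[1]*.64),.06).round(3))
E
```

```text
dish rim .024 [0.5009 0.026  0.0182] gap 0.0004
tip .138 [ 0.6266 -0.0578  0.1378] gap 0.0021
knob top~.12 [ 0.4887 -0.2184  0.1224] gap 0.0023
cup rim .04 [ 0.4879 -0.2176  0.0376] gap 0.0033
dish z [0.49829617 0.02224965 0.024     ] [0.5004361  0.02620152 0.024     ]
tip z [ 0.62742859 -0.0584724   0.138     ] [ 0.62570267 -0.05718991  0.138     ]
rim z [ 0.48823867 -0.21941654  0.04      ] [ 0.48651841 -0.21611248  0.04      ]
post base ring z.012 [0.5676932  0.01211151 0.012     ] [0.56472606 0.01389909 0.012     ]
TL [0.61280762 0.05381113 0.01      ]
TR [ 0.5950856  -0.04144613  0.01      ]
L [0.44885788 0.07843128 0.01      ]
B [ 0.43234578 -0.01727006  0.01      ]
Rr [ 0.59343064 -0.0471107   0.01      ]
T [0.61278552 0.04707961 0.01      ]
mus [0.456 0.32  0.06 ]
yog [ 0.679 -0.183  0.06 ]
tin [ 0.726 -0.055  0.06 ]
cup [0.642 0.249 0.06 ]
gar [0.379 0.136 0.06 ]
red [ 0.366 -0.215  0.06 ]
```

```bash
cat >> h.py <<'E'
def jog(wps):
    """wps: list of (x,y,z,yawdeg of tool y or None) -> linear, rot rows"""
    s=get_state();p=np.array(s["tool_pos"]);R=np.array(s["ee_rot"])
    from scipy.spatial.transform import Rotation as Q
    print("pos",p.round(4),"yaw_y",np.degrees(np.arctan2(R[1,1],R[0,1])).round(1))
    for w in wps:
        l=R.T@(np.array(w[:3])-p)/.03
        if w[3] is None: r=np.zeros(3)
        else:
            a=np.radians(w[3]);y=np.array([np.cos(a),np.sin(a),0]);z=np.array([0,0,-1.])
            G=np.stack([np.cross(y,z),y,z],1)
            r=np.degrees(Q.from_matrix(R.T@G).as_rotvec())/5
        print(w,"lin",l.round(2).tolist(),"rot",r.round(2).tolist())
E
python3 - <<'E'
from h import *
s=pickle.load(open("scene.pkl","rb"));t=pickle.load(open("top.pkl","rb"))
b=np.array([.4875,-.2178,0])
arch=np.array([[26.5,30],[26.5,66],[22,75],[12,87],[4,92],[-4,92],[-12,87],[-22,75],[-26.5,66],[-26.5,30]])/1000
rows=[]
for c,(ox,oy) in((s,(280,255)),(t,(332,210))):
    im=cv2.resize(c["frame"][oy:oy+50,ox:ox+40,::-1],None,fx=5,fy=5,interpolation=cv2.INTER_CUBIC)
    big=[cv2.resize(im,None,fx=1,fy=1)]
    for phi in(0,30,60,90,120,150):
        a=np.radians(phi);X=np.stack([b[0]+arch[:,0]*np.cos(a),b[1]+arch[:,0]*np.sin(a),arch[:,1]],1)
        p=((proj(c,X)-[ox,oy]+.5)*5).astype(int);q=im.copy()
        cv2.polylines(q,[p],False,(0,255,255),1);cv2.putText(q,str(phi),(5,15),0,.5,(0,0,255),1);big.append(q)
    big.append(im*0); rows+= [np.hstack(big[:4]),np.hstack(big[4:])] if 0 else [np.hstack(big)]
# layout: 4 per row, scaled to fit 800x600 -> scene rows then top rows
W=[np.hsplit(r,8) for r in rows]
g=[np.hstack(W[0][:4]),np.hstack(W[0][4:]),np.hstack(W[1][:4]),np.hstack(W[1][4:])]
g=[cv2.resize(x,(480,150)) if 0 else x for x in g]
G=np.vstack(g);cv2.imwrite("pics/ov1.png",G[:500]);cv2.imwrite("pics/ov2.png",G[500:])
o=np.array([.567,.0115]);W=[]
W.append((.60,.05,.228,None))
for th in range(-49+22,-49-141,-20):pass
def w(th,r,off,z):
    a=np.radians(th);q=o+r*np.array([np.cos(a),np.sin(a)])+off*np.array([-np.sin(a),np.cos(a)]);return (*q.round(4),z,None)
print(0)
jog([w(-49,72,0,.23)] if 0 else [w(-49,.072,.035,.228),w(-49,.072,.035,.125)]+[w(th,.072,.017,.125) for th in(-55,-75,-95,-115,-135,-150,-165,-180,-185)])
E
```

```text
0
pos [0.29   0.5811 0.227 ] yaw_y 63.5
(np.float64(0.6407), np.float64(-0.0199), 0.228, None) lin [-19.4, -12.71, -0.01] rot [0.0, 0.0, 0.0]
(np.float64(0.6407), np.float64(-0.0199), 0.125, None) lin [-19.4, -12.7, 3.42] rot [0.0, 0.0, 0.0]
(np.float64(0.6222), np.float64(-0.0377), 0.125, None) lin [-19.12, -13.51, 3.43] rot [0.0, 0.0, 0.0]
(np.float64(0.6021), np.float64(-0.0536), 0.125, None) lin [-18.75, -14.28, 3.43] rot [0.0, 0.0, 0.0]
(np.float64(0.5777), np.float64(-0.0617), 0.125, None) lin [-18.15, -14.89, 3.43] rot [0.0, 0.0, 0.0]
(np.float64(0.552), np.float64(-0.0609), 0.125, None) lin [-17.37, -15.25, 3.43] rot [0.0, 0.0, 0.0]
(np.float64(0.5281), np.float64(-0.0514), 0.125, None) lin [-16.51, -15.32, 3.43] rot [0.0, 0.0, 0.0]
(np.float64(0.5131), np.float64(-0.0392), 0.125, None) lin [-15.89, -15.18, 3.43] rot [0.0, 0.0, 0.0]
(np.float64(0.5019), np.float64(-0.0236), 0.125, None) lin [-15.32, -14.88, 3.43] rot [0.0, 0.0, 0.0]
(np.float64(0.495), np.float64(-0.0055), 0.125, None) lin [-14.84, -14.44, 3.43] rot [0.0, 0.0, 0.0]
(np.float64(0.4938), np.float64(0.0008), 0.125, None) lin [-14.71, -14.27, 3.43] rot [0.0, 0.0, 0.0]
```

View pics/ov1.png

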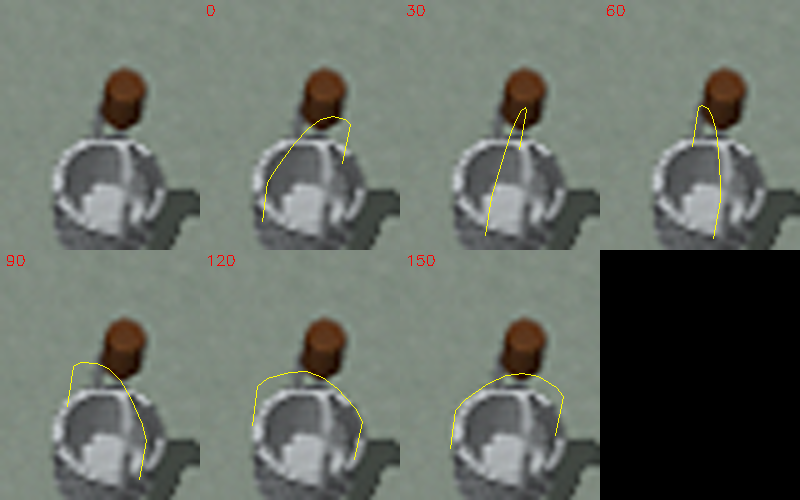

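View pics/ov2.png

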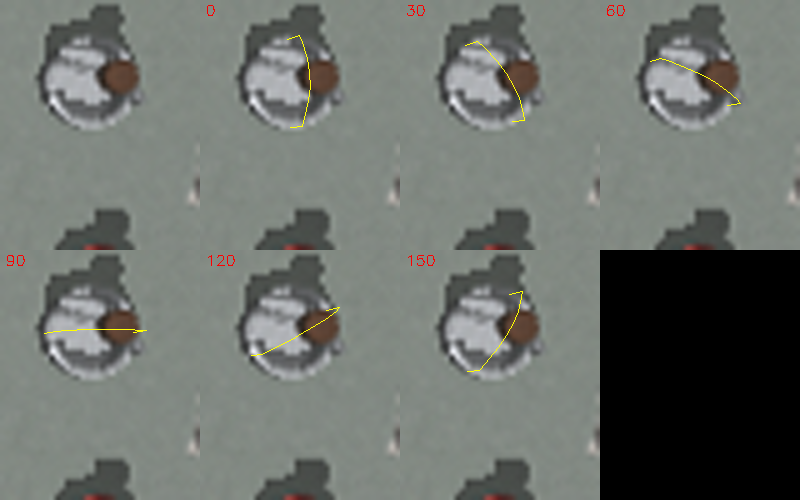

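The overlays fit best between 60° and 70°: the near wire at scene crop (125,175) and the leg foot at top crop (138,96). I take the arch yaw as about 65°. Going to the hook with the fingers closing.

Request:
jog_arm:
  linear:
    - [-19.4, -12.7, 0]
    - [-19.4, -12.7, 0]
    - [-19.4, -12.7, 0]
    - [-19.4, -12.7, 0]
    - [-19.4, -12.7, 0]
    - [-19.4, -12.7, 0]
    - [-19.4, -12.7, 0]
    - [-19.4, -12.7, 0]
  rot:
    - [0, 0, 0]
    - [0, 0, 0]
    - [0, 0, 0]
    - [0, 0, 0]
    - [0, 0, 0]
    - [0, 0, 0]
    - [0, 0, 0]
    - [0, 0, 0]
  gripper: [0, 0, 0, 0, 0, 0, 0, 0]
  newtons: 20

```text
time_s: 0.77
tool_pos: [0.4587, 0.2917, 0.2277]
ee_rot: [[-0.895, 0.446, -0.0], [0.446, 0.895, -0.0], [0.0, -0.0, -1.0]]
force: [0.4, 0.8, 0.4]
grip_width: -0.0
gripper_force: 0.0
```

Request:
jog_arm:
  linear:
    - [-10.1, -6.6, 0]
    - [-10.1, -6.6, 0]
    - [-10.1, -6.6, 0]
    - [-10.1, -6.6, 0]
    - [-10.1, -6.6, 0]
    - [-10.1, -6.6, 0]
    - [-10.1, -6.6, 0]
    - [-10.1, -6.6, 0]
  rot:
    - [0, 0, 0]
    - [0, 0, 0]
    - [0, 0, 0]
    - [0, 0, 0]
    - [0, 0, 0]
    - [0, 0, 0]
    - [0, 0, 0]
    - [0, 0, 0]
  gripper: [0, 0, 0, 0, 0, 0, 0, 0]

```text
time_s: 1.43
tool_pos: [0.6269, 0.0041, 0.2276]
ee_rot: [[-0.895, 0.446, -0.001], [0.446, 0.895, 0.0], [0.001, -0.0, -1.0]]
force: [0.9, 0.7, 0.0]
grip_width: 0.0001
gripper_force: 0.0
```

Request:
jog_arm:
  linear:
    - [-0.7, -0.5, 0]
    - [-0.7, -0.5, 1.4]
    - [-0.7, -0.5, 2.8]
    - [-0.7, -0.5, 3.4]
    - [-0.7, -0.5, 3.4]
  rot:
    - [0, 0, 0]
    - [0, 0, 0]
    - [0, 0, 0]
    - [0, 0, 0]
    - [0, 0, 0]
  gripper: [0, 0, 0, 0, 0]

```text
time_s: 1.85
tool_pos: [0.6345, -0.0169, 0.12]
ee_rot: [[-0.895, 0.447, -0.011], [0.447, 0.895, -0.0], [0.01, -0.005, -1.0]]
force: [-0.8, -0.2, -0.2]
grip_width: -0.0002
gripper_force: 0.0
```

```bash
python3 - <<'E'
from h import *
o=np.array([.567,.0115])
def w(th,r,off,z):
    a=np.radians(th);q=o+r*np.array([np.cos(a),np.sin(a)])+off*np.array([-np.sin(a),np.cos(a)]);return (*map(float,q.round(4)),z,None)
jog([w(-49,.072,.035,.125)]+[w(th,.072,.017,.125) for th in(-55,-70,-85,-100,-115,-130,-145,-160,-170,-180,-188)])
print(get_state()["force"],get_state()["time_s"])
E
```

```text
pos [ 0.6345 -0.0169  0.12  ] yaw_y 63.5
(0.6407, -0.0199, 0.125, None) lin [-0.23, 0.0, -0.17] rot [0.0, 0.0, 0.0]
(0.6222, -0.0377, 0.125, None) lin [0.06, -0.8, -0.16] rot [0.0, 0.0, 0.0]
(0.6076, -0.0503, 0.125, None) lin [0.31, -1.4, -0.16] rot [0.0, 0.0, 0.0]
(0.5902, -0.0587, 0.125, None) lin [0.7, -1.91, -0.15] rot [0.0, 0.0, 0.0]
(0.5712, -0.0624, 0.125, None) lin [1.21, -2.3, -0.14] rot [0.0, 0.0, 0.0]
(0.552, -0.0609, 0.125, None) lin [1.81, -2.54, -0.14] rot [0.0, 0.0, 0.0]
(0.5337, -0.0546, 0.125, None) lin [2.44, -2.63, -0.13] rot [0.0, 0.0, 0.0]
(0.5178, -0.0437, 0.125, None) lin [3.08, -2.54, -0.12] rot [0.0, 0.0, 0.0]
(0.5052, -0.0291, 0.125, None) lin [3.67, -2.29, -0.12] rot [0.0, 0.0, 0.0]
(0.499, -0.0177, 0.125, None) lin [4.03, -2.04, -0.12] rot [0.0, 0.0, 0.0]
(0.495, -0.0055, 0.125, None) lin [4.33, -1.74, -0.12] rot [0.0, 0.0, 0.0]
(0.4933, 0.0047, 0.125, None) lin [4.53, -1.46, -0.12] rot [0.0, 0.0, 0.0]
[-0.80264378 -0.19273184 -0.16250882] 1.85
```

Request:
jog_arm:
  linear:
    - [-0.1, -0.4, 0]
    - [0.06, -0.8, 0]
    - [0.2, -1.1, 0]
    - [0.3, -1.4, 0]
    - [0.5, -1.65, 0]
    - [0.7, -1.9, 0]
    - [0.95, -2.1, 0]
    - [1.2, -2.3, 0]
  rot:
    - [0, 0, 0]
    - [0, 0, 0]
    - [0, 0, 0]
    - [0, 0, 0]
    - [0, 0, 0]
    - [0, 0, 0]
    - [0, 0, 0]
    - [0, 0, 0]
  gripper: [0, 0, 0, 0, 0, 0, 0, 0]

```text
time_s: 2.52
tool_pos: [0.5752, -0.0625, 0.1267]
ee_rot: [[-0.895, 0.446, 0.002], [0.446, 0.895, 0.0], [-0.001, 0.001, -1.0]]
force: [0.4, 1.3, 4.9]
grip_width: 0.0001
gripper_force: 2.2
```

Request:
jog_arm:
  linear:
    - [0.3, -0.12, 0]
    - [0.6, -0.24, 0]
    - [0.9, -0.3, 0]
    - [1.25, -0.33, 0]
    - [1.55, -0.3, 0]
    - [1.9, -0.24, 0]
    - [2.2, -0.12, 0]
    - [2.45, 0.0, 0]
  rot:
    - [0, 0, 0]
    - [0, 0, 0]
    - [0, 0, 0]
    - [0, 0, 0]
    - [0, 0, 0]
    - [0, 0, 0]
    - [0, 0, 0]
    - [0, 0, 0]
  gripper: [0, 0, 0, 0, 0, 0, 0, 0]

```text
time_s: 3.18
tool_pos: [0.5089, -0.0286, 0.1258]
ee_rot: [[-0.895, 0.446, -0.0], [0.446, 0.895, 0.0], [0.0, -0.0, -1.0]]
force: [0.2, 0.2, 0.4]
grip_width: -0.0004
gripper_force: 0.0
```

Request:
jog_arm:
  linear:
    - [0.18, 0.12, 0]
    - [0.35, 0.25, 0]
    - [0.5, 0.4, 0]
    - [0.65, 0.55, 0]
    - [0.65, 0.55, 0]
  rot:
    - [0, 0, 0]
    - [0, 0, 0]
    - [0, 0, 0]
    - [0, 0, 0]
    - [0, 0, 0]
  gripper: [0, 0, 0, 0, 0]

```text
time_s: 3.6
tool_pos: [0.4995, -0.0046, 0.1258]
ee_rot: [[-0.896, 0.445, -0.0], [0.445, 0.896, 0.001], [0.0, 0.0, -1.0]]
force: [-0.4, 0.3, 0.3]
grip_width: 0.0001
gripper_force: 0.0
```

```bash
python3 - <<'E'
from h import *
ims=[]
for n,(x,y) in(("scene",(200,160)),("top",(225,160))):
    c=cam(n);pickle.dump(c,open(n+"1.pkl","wb"))
    ims.append(cv2.resize(c["frame"][y:y+120,x:x+100,::-1],None,fx=4,fy=4,interpolation=cv2.INTER_CUBIC))
cv2.imwrite("pics/h1.png",np.hstack(ims))
s=get_state();print(s["tool_pos"],s["force"],s["time_s"])
E
```

```text
[ 0.49992274 -0.00602801  0.12587946] [ 0.98752173  0.29855519 -0.38683663] 3.7
```

View pics/h1.png

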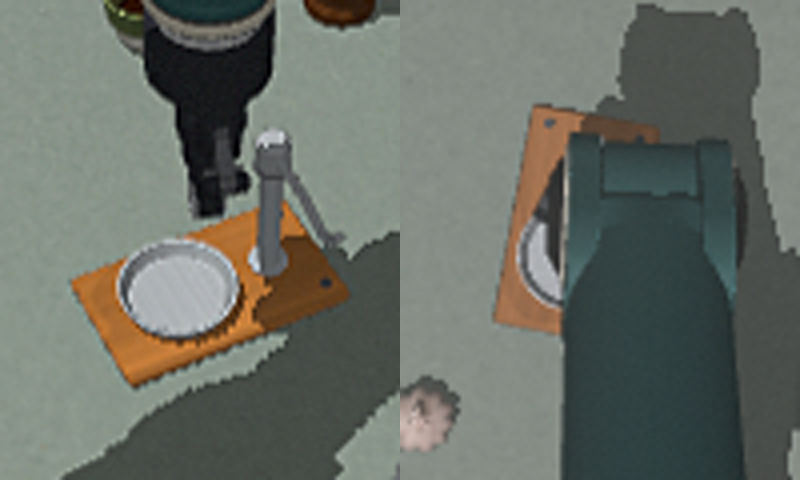

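The scene half shows the hook's tip at crop (338,240), so it turned only partway and the fingers lost it. They now stand over the dish side.

```bash
python3 - <<'E'
from h import *
c=pickle.load(open("scene1.pkl","rb"))
X=atz(c,(338/4+200-.4,240/4+160-.4),.138);d=X[:2]-[.567,.0115];print(X,np.linalg.norm(d),np.degrees(np.arctan2(d[1],d[0])))
# finger tip, post top
print("post top z.15",atz(c,(272/4+200,137/4+160),.15))
o=np.array([.567,.0115])
for p in proj(c,[[*o,0.01],[*o,.15],[.5,-.0055,.109],[.5,-.0055,.126],[.6266,-.0578,.138]]): print(((p-[200,160]+.4)*4).round(0))
E
```

```text
[ 0.54516057 -0.07927993  0.138     ] 0.09336999437989818 -103.52690785183573
post top z.15 [0.56014596 0.00285007 0.15      ]
[267. 263.]
[273. 126.]
[207. 232.]
[207. 214.]
[412. 160.]
```

The fingertips sat too high (about 0.12 m) and rode over the bar at about -103°. I'll get behind the hook again and push about 28 mm lower.

```bash
python3 - <<'E'
from h import *
o=np.array([.567,.0115])
def w(th,r,off,z):
    a=np.radians(th);q=o+r*np.array([np.cos(a),np.sin(a)])+off*np.array([-np.sin(a),np.cos(a)]);return (*map(float,q.round(4)),z,None)
jog([(.5,-.006,.19,None),w(-103.5,.068,.042,.19),w(-103.5,.068,.042,.098)]+[w(th,.068,.018,.098) for th in(-105,-115,-125,-135,-145,-155,-165,-172,-180,-185)])
E
```

```text
pos [ 0.4999 -0.006   0.1259] yaw_y 63.5
(0.5, -0.006, 0.19, None) lin [-0.0, 0.0, -2.14] rot [0.0, 0.0, 0.0]
(0.592, -0.0644, 0.19, None) lin [-3.62, -0.37, -2.14] rot [0.0, 0.0, 0.0]
(0.592, -0.0644, 0.098, None) lin [-3.61, -0.37, 0.93] rot [0.0, 0.0, 0.0]
(0.5668, -0.0588, 0.098, None) lin [-2.78, -0.58, 0.93] rot [0.0, 0.0, 0.0]
(0.5546, -0.0577, 0.098, None) lin [-2.4, -0.73, 0.93] rot [0.0, 0.0, 0.0]
(0.5427, -0.0545, 0.098, None) lin [-2.0, -0.81, 0.93] rot [0.0, 0.0, 0.0]
(0.5316, -0.0493, 0.098, None) lin [-1.59, -0.82, 0.93] rot [0.0, 0.0, 0.0]
(0.5216, -0.0422, 0.098, None) lin [-1.18, -0.76, 0.93] rot [0.0, 0.0, 0.0]
(0.513, -0.0336, 0.098, None) lin [-0.8, -0.63, 0.93] rot [0.0, 0.0, 0.0]
(0.506, -0.0235, 0.098, None) lin [-0.44, -0.43, 0.93] rot [0.0, 0.0, 0.0]
(0.5022, -0.0158, 0.098, None) lin [-0.21, -0.26, 0.93] rot [0.0, 0.0, 0.0]
(0.499, -0.0065, 0.098, None) lin [0.02, -0.03, 0.93] rot [0.0, 0.0, 0.0]
(0.4977, -0.0005, 0.098, None) lin [0.15, 0.13, 0.93] rot [0.0, 0.0, 0.0]
```

Request:
jog_arm:
  linear:
    - [0, 0, -1.3]
    - [0, 0, -2.15]
    - [-1.3, -0.15, -2.15]
    - [-2.6, -0.3, -2.15]
    - [-3.7, -0.35, -2.15]
    - [-3.7, -0.35, -0.9]
    - [-3.7, -0.35, 0.4]
    - [-3.7, -0.35, 0.93]
  rot:
    - [0, 0, 0]
    - [0, 0, 0]
    - [0, 0, 0]
    - [0, 0, 0]
    - [0, 0, 0]
    - [0, 0, 0]
    - [0, 0, 0]
    - [0, 0, 0]
  gripper: [0, 0, 0, 0, 0, 0, 0, 0]

```text
time_s: 4.37
tool_pos: [0.592, -0.066, 0.0933]
ee_rot: [[-0.894, 0.448, -0.006], [0.448, 0.894, -0.0], [0.005, -0.003, -1.0]]
force: [-0.5, -0.0, 0.0]
grip_width: 0.0001
gripper_force: 0.0
```

Request:
jog_arm:
  linear:
    - [0.4, -0.1, 0]
    - [0.9, -0.23, 0]
    - [1.3, -0.37, 0]
    - [1.7, -0.45, 0]
    - [2.1, -0.47, 0]
    - [2.5, -0.4, 0]
    - [2.9, -0.27, 0]
    - [3.25, -0.08, 0]
  rot:
    - [0, 0, 0]
    - [0, 0, 0]
    - [0, 0, 0]
    - [0, 0, 0]
    - [0, 0, 0]
    - [0, 0, 0]
    - [0, 0, 0]
    - [0, 0, 0]
  gripper: [0, 0, 0, 0, 0, 0, 0, 0]

```text
time_s: 5.03
tool_pos: [0.5055, -0.0235, 0.0981]
ee_rot: [[-0.894, 0.447, 0.0], [0.447, 0.894, -0.0], [-0.0, -0.0, -1.0]]
force: [0.6, -0.1, -0.9]
grip_width: 0.0001
gripper_force: 0.4
```

Request:
jog_arm:
  linear:
    - [0.22, 0.18, 0]
    - [0.45, 0.4, 0]
    - [0.45, 0.4, 0]
  rot:
    - [0, 0, 0]
    - [0, 0, 0]
    - [0, 0, 0]
  gripper: [0, 0, 0]

```text
time_s: 5.28
tool_pos: [0.4988, -0.0045, 0.0979]
ee_rot: [[-0.896, 0.444, -0.001], [0.444, 0.896, 0.001], [0.001, 0.001, -1.0]]
force: [0.8, 1.4, -0.8]
grip_width: -0.0001
gripper_force: 0.0
```

```bash
python3 - <<'E'
from h import *
ims=[]
for n,(x,y) in(("scene",(200,160)),("top",(225,160))):
    c=cam(n);pickle.dump(c,open(n+"1.pkl","wb"))
    ims.append(cv2.resize(c["frame"][y:y+120,x:x+100,::-1],None,fx=4,fy=4,interpolation=cv2.INTER_CUBIC))
cv2.imwrite("pics/h2.png",np.hstack(ims))
s=get_state();print(s["tool_pos"],s["force"],s["time_s"])
o=np.array([.567,.0115])
for th in(-150,-160,-170,-180,-190): 
    a=np.radians(th);p=proj(cam("scene"),[[*(o+.092*np.array([np.cos(a),np.sin(a)])),.138]])[0];print(th,((p-[200,160]+.4)*4).round())
E
```

```text
[ 0.49949863 -0.00634818  0.09801292] [-0.65645802 -0.62018789  0.03300776] 5.3833
-150 [220. 240.]
-160 [197. 231.]
-170 [176. 219.]
-180 [159. 204.]
-190 [146. 188.]
```

View pics/h2.png

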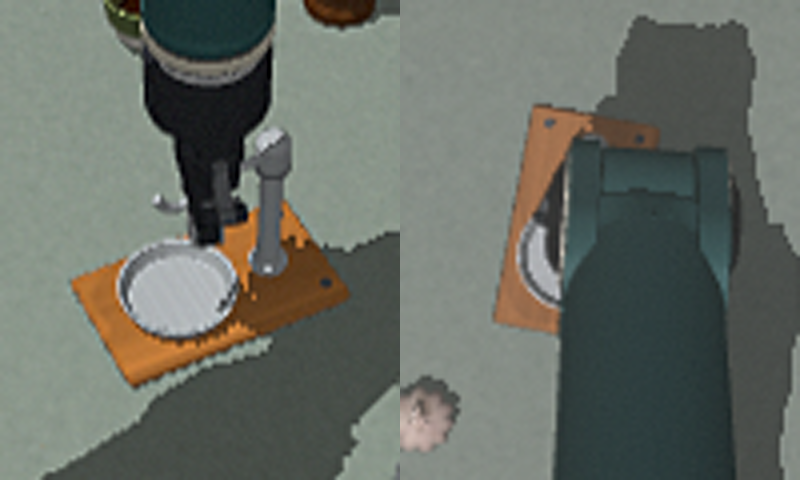

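The hook's tip is at crop (156,201), about -182°, and the target is -190°. One more 9 mm nudge, then back off and rise.

Request:
jog_arm:
  linear:
    - [0.12, 0.14, 0]
    - [0.23, 0.28, 0]
    - [0.23, 0.28, 0]
    - [0.23, 0.28, 0]
    - [0, -0.2, 0]
    - [-0.3, -0.8, 0]
    - [-0.3, -0.8, -1.3]
    - [-0.3, -0.8, -2.6]
  rot:
    - [0, 0, 0]
    - [0, 0, 0]
    - [0, 0, 0]
    - [0, 0, 0]
    - [0, 0, 0]
    - [0, 0, 0]
    - [0, 0, 0]
    - [0, 0, 0]
  gripper: [0, 0, 0, 0, 0, 0, 0, 0]

```text
time_s: 6.3
tool_pos: [0.4945, -0.034, 0.1747]
ee_rot: [[-0.894, 0.449, -0.007], [0.449, 0.894, -0.001], [0.005, -0.004, -1.0]]
force: [1.9, 0.1, 0.4]
grip_width: 0.0
gripper_force: 0.0
```

```bash
python3 - <<'E'
from h import *
jog([(.4875,-.2178,.23,65),(.4875,-.2178,.116,65)])
E
```

```text
pos [ 0.4945 -0.034   0.1747] yaw_y 63.3
(0.4875, -0.2178, 0.23, 65) lin [-2.53, -5.59, -1.83] rot [-0.05, -0.06, -0.33]
(0.4875, -0.2178, 0.116, 65) lin [-2.55, -5.57, 1.97] rot [-0.05, -0.06, -0.33]
```

Request:
jog_arm:
  linear:
    - [0, 0, -1.3]
    - [-0.6, -1.2, -1.8]
    - [-1.1, -2.4, -1.8]
    - [-1.6, -3.6, -1.8]
    - [-2.1, -4.8, -1.8]
    - [-2.5, -5.6, -1.8]
    - [-2.5, -5.6, -1.8]
    - [-2.5, -5.6, -1.8]
  rot:
    - [0, 0, 0]
    - [0, 0, 0]
    - [0, 0, 0]
    - [0, 0, 0]
    - [0, 0, 0]
    - [0, 0, -0.3]
    - [0, 0, -0.3]
    - [0, 0, -0.3]
  gripper: [0, 0, 45, 45, 45, 45, 45, 45]

```text
time_s: 6.97
tool_pos: [0.4881, -0.218, 0.2299]
ee_rot: [[-0.904, 0.426, -0.0], [0.426, 0.904, -0.0], [0.0, -0.0, -1.0]]
force: [0.2, 0.9, 0.4]
grip_width: 0.0447
gripper_force: 0.0
```

```bash
python3 - <<'E'
from h import *
ims=[]
for n,(x,y) in(("scene",(210,180)),("scene",(250,225)),("top",(300,180))):
    c=cam(n);pickle.dump(c,open(n+"2.pkl","wb"))
    ims.append(cv2.resize(c["frame"][y:y+120,x:x+66,::-1],None,fx=4,fy=4,interpolation=cv2.INTER_CUBIC))
cv2.imwrite("pics/h3.png",np.hstack(ims))
s=get_state();print(s["tool_pos"],s["time_s"])
c=cam("scene")
o=np.array([.567,.0115])
for th in(-180,-190,-200): 
    a=np.radians(th);p=proj(c,[[*(o+.092*np.array([np.cos(a),np.sin(a)])),.138]])[0];print(th,((p-[210,180]+.4)*4).round())
x=s["tool_pos"];print(((proj(c,[x,[x[0],x[1],.127],[x[0],x[1],.101]])-[250,225]+.4)*4+[264,0]).round())
jog([(.4875,-.2178,.23,65),(.4875,-.2178,.116,65)])
E
```

```text
[ 0.4889291  -0.21475325  0.22975468] 7.1167
-180 [119. 124.]
-190 [106. 108.]
-200 [97. 90.]
[[496.  75.]
 [479. 181.]
 [475. 206.]]
pos [ 0.4891 -0.2146  0.2298] yaw_y 65.1
(0.4875, -0.2178, 0.23, 65) lin [0.0, -0.12, -0.01] rot [0.01, -0.01, 0.02]
(0.4875, -0.2178, 0.116, 65) lin [0.0, -0.12, 3.79] rot [0.01, -0.01, 0.02]
```

View pics/h3.png

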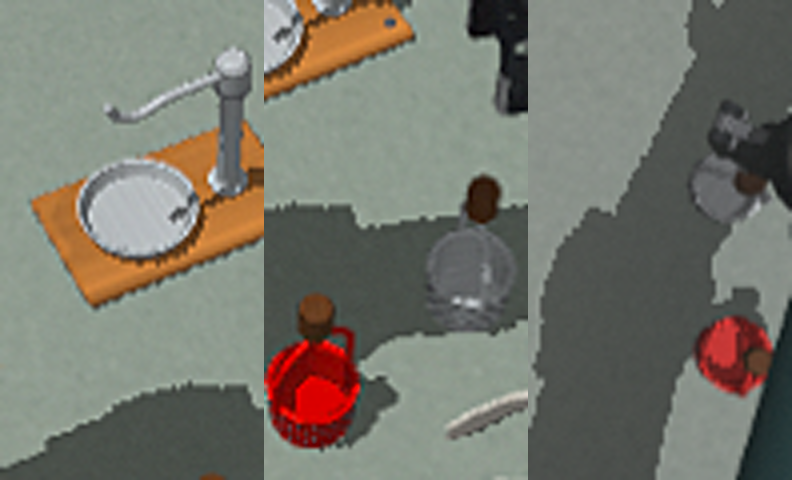

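The hook now points over the dish: tip at (110,111) against an aligned prediction of (106,108). The knob top is at (485,183), 1 to 2 px from the tool's line. Descending.

Request:
jog_arm:
  linear:
    - [0, -0.08, 0]
    - [0, -0.08, 1.2]
    - [0, -0.08, 2.4]
    - [0, -0.08, 3.2]
    - [0, -0.08, 3.7]
    - [0, -0.08, 3.95]
    - [0, -0.08, 3.95]
  rot:
    - [0, 0, 0]
    - [0, 0, 0]
    - [0, 0, 0]
    - [0, 0, 0]
    - [0, 0, 0]
    - [0, 0, 0]
    - [0, 0, 0]
  gripper: [45, 45, 45, 45, 45, 45, 45]

```text
time_s: 7.75
tool_pos: [0.487, -0.2176, 0.11]
ee_rot: [[-0.907, 0.422, -0.003], [0.422, 0.907, 0.001], [0.003, -0.0, -1.0]]
force: [0.1, 0.3, -0.2]
grip_width: 0.0446
gripper_force: 0.0
```

Request:
jog_arm:
  linear:
    - [0, 0, 0]
    - [0, 0, 0]
    - [0, 0, 0]
    - [0, 0, 0]
    - [0, 0, 0]
    - [0, 0, 0]
    - [0, 0, 0]
    - [0, 0, 0]
  rot:
    - [0, 0, 0]
    - [0, 0, 0]
    - [0, 0, 0]
    - [0, 0, 0]
    - [0, 0, 0]
    - [0, 0, 0]
    - [0, 0, 0]
    - [0, 0, 0]
  gripper: [45, 45, 30, 22, 15, 15, 15, 15]
  newtons: 30

```text
time_s: 8.42
tool_pos: [0.4884, -0.219, 0.1125]
ee_rot: [[-0.906, 0.423, 0.002], [0.423, 0.906, -0.001], [-0.002, 0.0, -1.0]]
force: [-0.9, -0.2, 6.5]
grip_width: 0.0183
gripper_force: 29.5
```

Gripped at 18.3 mm. Lifting.

Request:
jog_arm:
  linear:
    - [0, 0, -0.4]
    - [0, 0, -1.0]
    - [0, 0, -1.7]
    - [0, 0, -2.4]
    - [0, 0, -3.0]
    - [0, 0, -3.0]
    - [0, 0, -3.0]
  rot:
    - [0, 0, 0]
    - [0, 0, 0]
    - [0, 0, 0]
    - [0, 0, 0]
    - [0, 0, 0]
    - [0, 0, 0]
    - [0, 0, 0]
  gripper: [15, 15, 15, 15, 15, 15, 15]

```text
time_s: 9.0
tool_pos: [0.4881, -0.2185, 0.2025]
ee_rot: [[-0.906, 0.423, 0.002], [0.423, 0.906, -0.0], [-0.002, 0.001, -1.0]]
force: [-0.3, 0.6, -1.4]
grip_width: 0.0183
gripper_force: 29.5
```

```bash
python3 - <<'E'
from h import *
s=get_state();print(s["grip_width"],s["gripper_force"],s["force"],s["time_s"])
jog([(.4335,.0315,.2,80.5)])
E
```

```text
0.018269476742272108 29.46867138147354 [-0.3092059   0.63408562 -1.4200054 ] 9.0
pos [ 0.4881 -0.2185  0.2025] yaw_y 65.0
(0.4335, 0.0315, 0.2, 80.5) lin [5.17, 6.78, 0.08] rot [0.0, 0.02, -3.1]
```

Request:
jog_arm:
  linear:
    - [0.3, 0.4, 0]
    - [0.8, 1.1, 0]
    - [1.4, 1.8, 0]
    - [2.0, 2.6, 0]
    - [2.6, 3.4, 0]
    - [3.2, 4.2, 0]
    - [3.7, 4.9, 0]
    - [4.2, 5.5, 0]
  rot:
    - [0, 0, -0.3]
    - [0, 0, -0.7]
    - [0, 0, -1.1]
    - [0, 0, -1.5]
    - [0, 0, -1.9]
    - [0, 0, -2.3]
    - [0, 0, -2.7]
    - [0, 0, -3.1]
  gripper: [15, 15, 15, 15, 15, 15, 15, 15]

```text
time_s: 9.67
tool_pos: [0.4414, -0.013, 0.2002]
ee_rot: [[-0.987, 0.161, -0.003], [0.161, 0.987, 0.0], [0.003, -0.0, -1.0]]
force: [-0.2, 0.1, -1.3]
grip_width: 0.0181
gripper_force: 29.5
```

```bash
python3 - <<'E'
from h import *
jog([(.4335,.0315,.2,80.5)])
E
```

```text
pos [ 0.4414 -0.013   0.2002] yaw_y 80.8
(0.4335, 0.0315, 0.2, 80.5) lin [0.5, 1.42, 0.01] rot [-0.0, -0.03, 0.05]
```

Request:
jog_arm:
  linear:
    - [0.2, 0.5, 0]
    - [0.4, 1.0, 0]
    - [0.5, 1.3, 0.2]
    - [0.5, 1.42, 0.5]
    - [0.5, 1.42, 0.8]
    - [0.5, 1.42, 0.8]
    - [0.5, 1.42, 0.8]
    - [0.5, 1.42, 0.8]
  rot:
    - [0, 0, 0]
    - [0, 0, 0]
    - [0, 0, 0]
    - [0, 0, 0]
    - [0, 0, 0]
    - [0, 0, 0]
    - [0, 0, 0]
    - [0, 0, 0]
  gripper: [15, 15, 15, 15, 15, 15, 15, 15]

```text
time_s: 10.33
tool_pos: [0.4357, 0.0279, 0.1771]
ee_rot: [[-0.986, 0.167, -0.001], [0.167, 0.986, -0.001], [0.001, -0.001, -1.0]]
force: [0.3, -0.4, -0.7]
grip_width: 0.0184
gripper_force: 29.5
```

```bash
python3 - <<'E'
from h import *
c=cam("scene");s=get_state()
x,y,z=s["tool_pos"];x0,y0=200,165
cv2.imwrite("pics/h4.png",cv2.resize(c["frame"][y0:y0+90,x0:x0+100,::-1],None,fx=6,fy=6,interpolation=cv2.INTER_CUBIC))
b=z-.1125
for n,P in dict(arch=(x,y,b+.092),rim=(x,y,b+.04),legp=(x+.0265*.165,y+.0265*.986,b+.06),legm=(x-.0265*.165,y-.0265*.986,b+.06),tip190=(.4763,.0275,.138)).items(): print(n,((proj(c,[P])[0]-[x0,y0]+.4)*6).round())
jog([(.498,.0225,z,80.5)])
E
```

```text
arch [138. 266.]
rim [143. 346.]
legp [113. 274.]
legm [169. 359.]
tip190 [218. 252.]
pos [0.4358 0.028  0.1774] yaw_y 80.4
(0.498, 0.0225, np.float64(0.17744487323715893), 80.5) lin [-2.07, 0.16, 0.0] rot [-0.0, 0.0, -0.02]
```

View pics/h4.png

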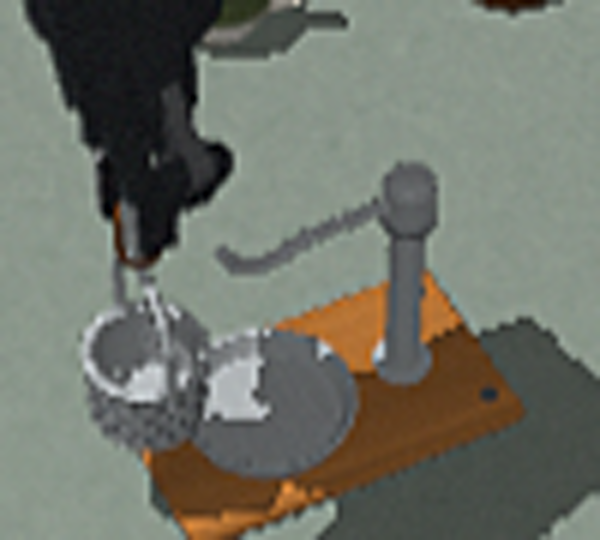

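Hook tip at (223,254), basket in front of it with both arch legs either side of the hook's line (118,280 and 168,350). Height and yaw fit, so I'll slide it in along the hook.

Request:
jog_arm:
  linear:
    - [-0.25, 0.1, 0]
    - [-0.5, 0.15, 0]
    - [-0.8, 0.15, 0]
    - [-1.1, 0.15, 0]
    - [-1.4, 0.15, 0]
    - [-1.7, 0.15, 0]
    - [-2.0, 0.15, 0]
    - [-2.07, 0.15, 0]
  rot:
    - [0, 0, 0]
    - [0, 0, 0]
    - [0, 0, 0]
    - [0, 0, 0]
    - [0, 0, 0]
    - [0, 0, 0]
    - [0, 0, 0]
    - [0, 0, 0]
  gripper: [15, 15, 15, 15, 15, 15, 15, 15]

```text
time_s: 11.05
tool_pos: [0.4994, 0.0225, 0.1775]
ee_rot: [[-0.986, 0.166, 0.001], [0.166, 0.986, -0.0], [-0.001, -0.0, -1.0]]
force: [-0.0, 0.7, -1.2]
grip_width: 0.018
gripper_force: 29.5
```

Request:
jog_arm:
  linear:
    - [0, 0, 0]
    - [0, 0, 0.2]
    - [0, 0, 0.4]
    - [0, 0, 0.6]
    - [0, 0, 0.75]
    - [0, 0, 0.85]
    - [0, 0, 0.85]
  rot:
    - [0, 0, 0]
    - [0, 0, 0]
    - [0, 0, 0]
    - [0, 0, 0]
    - [0, 0, 0]
    - [0, 0, 0]
    - [0, 0, 0]
  gripper: [15, 15, 15, 15, 15, 15, 15]

```text
time_s: 11.63
tool_pos: [0.4969, 0.023, 0.1511]
ee_rot: [[-0.986, 0.165, -0.002], [0.165, 0.986, -0.0], [0.002, -0.001, -1.0]]
force: [-0.2, 0.7, -1.1]
grip_width: 0.0184
gripper_force: 29.5
```

```bash
python3 - <<'E'
from h import *
s=get_state();print(s["tool_pos"],s["force"],s["gripper_force"],s["time_s"])
im=[]
for n,(x0,y0) in(("scene",(212,170)),("top",(235,180))):
    c=cam(n);im.append(cv2.resize(c["frame"][y0:y0+100,x0:x0+66,::-1],None,fx=6,fy=6,interpolation=cv2.INTER_CUBIC))
cv2.imwrite("pics/h5.png",np.hstack(im))
E
```

```text
[0.49693635 0.02295411 0.15109529] [-0.17284464  0.72386118 -1.0584768 ] 29.493294060230255 11.6333
```

View pics/h5.png

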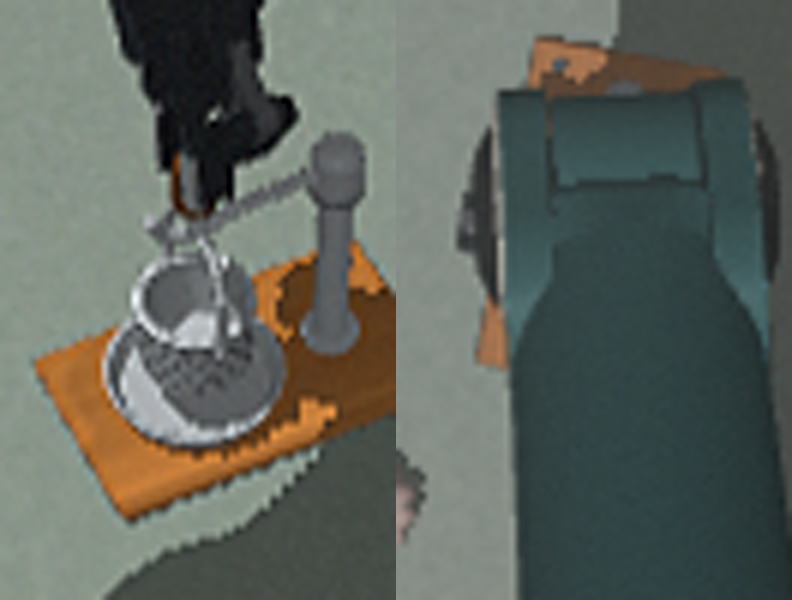

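The bar passes under the arch: hook tip outside at (160,232), level part inside at (260,205), and the cup is over the dish. About 5 mm left; lowering gently and watching the force.

Request:
jog_arm:
  linear:
    - [0, 0, 0.07]
    - [0, 0, 0.13]
    - [0, 0, 0.17]
    - [0, 0, 0.17]
    - [0, 0, 0.17]
  rot:
    - [0, 0, 0]
    - [0, 0, 0]
    - [0, 0, 0]
    - [0, 0, 0]
    - [0, 0, 0]
  gripper: [15, 15, 15, 15, 15]

```text
time_s: 12.15
tool_pos: [0.4978, 0.023, 0.1471]
ee_rot: [[-0.986, 0.165, 0.001], [0.165, 0.986, 0.0], [-0.001, 0.0, -1.0]]
force: [0.3, 0.4, 0.5]
grip_width: 0.0184
gripper_force: 29.7
```

Load is shifting to the hook (fz from -1.1 to +0.5). A little more.

Request:
jog_arm:
  linear:
    - [0, 0, 0.03]
    - [0, 0, 0.06]
    - [0, 0, 0.06]
    - [0, 0, 0.06]
  rot:
    - [0, 0, 0]
    - [0, 0, 0]
    - [0, 0, 0]
    - [0, 0, 0]
  gripper: [15, 15, 15, 15]

```text
time_s: 12.48
tool_pos: [0.4987, 0.0231, 0.1465]
ee_rot: [[-0.986, 0.165, 0.003], [0.165, 0.986, 0.001], [-0.002, 0.001, -1.0]]
force: [-1.7, -0.1, 9.5]
grip_width: 0.0183
gripper_force: 30.4
```

Firmly seated. Ease off, open slowly, then rise straight up.

Request:
jog_arm:
  linear:
    - [0, 0, -0.04]
    - [0, 0, -0.04]
    - [0, 0, -0.04]
    - [0, 0, -0.04]
    - [0, 0, -0.04]
    - [0, 0, -0.04]
    - [0, 0, -0.04]
    - [0, 0, -0.04]
  rot:
    - [0, 0, 0]
    - [0, 0, 0]
    - [0, 0, 0]
    - [0, 0, 0]
    - [0, 0, 0]
    - [0, 0, 0]
    - [0, 0, 0]
    - [0, 0, 0]
  gripper: [18, 20, 23, 27, 32, 38, 45, 45]

```text
time_s: 13.15
tool_pos: [0.4976, 0.023, 0.1462]
ee_rot: [[-0.986, 0.165, -0.0], [0.165, 0.986, -0.0], [0.0, -0.0, -1.0]]
force: [-0.1, -0.2, -0.0]
grip_width: 0.0449
gripper_force: 0.0
```

Request:
jog_arm:
  linear:
    - [0, 0, -0.2]
    - [0, 0, -0.6]
    - [0, 0, -1.2]
    - [0, 0, -2.0]
    - [0, 0, -3.0]
    - [0, 0, -4.0]
    - [0, 0, -4.5]
    - [0, 0, -4.5]
  rot:
    - [0, 0, 0]
    - [0, 0, 0]
    - [0, 0, 0]
    - [0, 0, 0]
    - [0, 0, 0]
    - [0, 0, 0]
    - [0, 0, 0]
    - [0, 0, 0]
  gripper: [45, 45, 45, 45, 45, 45, 45, 45]

```text
time_s: 13.82
tool_pos: [0.4998, 0.0231, 0.2857]
ee_rot: [[-0.986, 0.166, 0.008], [0.166, 0.986, 0.001], [-0.008, 0.003, -1.0]]
force: [-0.6, -0.4, 0.7]
grip_width: 0.0452
gripper_force: 0.0
```

```bash
python3 - <<'E'
from h import *
s=get_state();print(s["force"],s["time_s"])
c=cam("scene");a=c["frame"].astype(int)
for i in range(16): d=cam("scene")
f=np.abs(d["frame"].astype(int)-a).sum(2)[170:270,212:300];print("motion px",(f>60).sum())
# knob (brown/dark) centroid near expected, and compare
x,y=.4978,.0225
print("knob exp",proj(d,[[x,y,.034+.127],[x,y,.034+.101],[.4763,.0255,.138],[x,y,.074]]).round(1))
h=cv2.cvtColor(d["frame"],cv2.COLOR_RGB2HSV);sub=h[180:225,225:262]
m=((sub[...,0]<15)&(sub[...,1]>100)&(sub[...,2]<140));yy,xx=np.nonzero(m);print("knob seen",m.sum(),xx.mean()+225,yy.mean()+180,xx.min()+225,xx.max()+225,yy.min()+180,yy.max()+180)
E
```

```text
[-0.57642522 -0.3541152   0.68090794] 13.8167
motion px 79
knob exp [[243.9 197.8]
 [244.  204.7]
 [236.5 207.1]
 [244.1 220. ]]
knob seen 68 244.2941176470588 201.1764705882353 241 254 196 217
```

```bash
python3 - <<'E'
from h import *
fs=[cam("scene")["frame"].astype(int) for i in range(24)]
for i in(4,9,14,19,23):
    m=np.abs(fs[i]-fs[0]).sum(2)>60;yy,xx=np.nonzero(m);print(m.sum(),"basket region",m[193:245,228:262].sum())
print(get_state()["time_s"],get_state()["force"])
E
```

```text
30 basket region 0
18 basket region 0
19 basket region 0
17 basket region 0
17 basket region 0
15.8667 [-0.37032378  0.59497881  0.41236688]
```

The basket is still and its knob is at the expected pixel, (244,201). Handing in.

```bash
python3 -c "
from plant import *
print(close_job())"
```

```text
the job is handed in; nothing more can be done
None
```

The hook was turned to point over the dish (tip within about 2° of the centre line), and the basket now hangs still by its arch in the hook's seat; I handed the job in at about 16 s, and no verdict came back.

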